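# Put the screwdrivers back into their fitted foam tray

### The job

Put the four screwdrivers away in the foam tray, each lying flat in the nest cut for it (the bottom of the nest has the colour of its handle), handle at the handle end. The red one has been laid in the yellow one's nest by mistake, so that has to be cleared first. Leave the pliers and the side cutter lying where they are.

Things in the scene. Friction and masses are not known exactly. Their poses are not given: they have to be found in the camera images.
- yellow_screwdriver: longest, yellow-handled screwdriver, 204 mm long, lying flat. Origin: on its underside, mid-length; +y along it to the handle's butt, -y to the tip, z up. Handle from y = 14 to 95 mm, 26 mm between flat sides, 26 mm high; hold it at y = 55 mm, fingers closing along x. Shaft 7 mm thick, level with the underside
- red_screwdriver: red-handled screwdriver, 174 mm long, lying flat. Origin: on its underside, mid-length; +y along it to the handle's butt, -y to the tip, z up. Handle from y = 8 to 81 mm, 24 mm between flat sides, 23 mm high; hold it at y = 45 mm, fingers closing along x. Shaft 6 mm thick, level with the underside. Starts in the yellow nest, 8 mm above the desk
- blue_screwdriver: small blue-handled screwdriver, 119 mm long, lying flat. Origin: on its underside, mid-length; +y along it to the handle's butt, -y to the tip, z up. Handle from y = 4 to 55 mm, 16 mm between flat sides, 15 mm high; hold it at y = 30 mm, fingers closing along x. Shaft 4 mm thick, level with the underside
- white_screwdriver: smallest, white-handled screwdriver, 89 mm long, lying flat. Origin: on its underside, mid-length; +y along it to the handle's butt, -y to the tip, z up. Handle from y = -7 to 41 mm, 12 mm between flat sides, 11 mm high; hold it at y = 17 mm, fingers closing along x. Shaft 3 mm thick, level with the underside
- yellow_nest (a point): nest in a black foam block with yellow base; 4 such blocks lie abreast (56 mm apart, any order) in a grey pan. Point: on the pocket floor, 8 mm above the desk, where y = 55 mm of the yellow screwdriver belongs; +y to the handle end. Pocket 12 mm deep, sloped sides, floor 38 mm wide (shaft 18); end walls at y = 53 and -165 mm. Finger scoop to the floor across y = -24 to 24 mm
- red_nest (a point): nest in a black foam block with red base; 4 such blocks lie abreast (56 mm apart, any order) in a grey pan. Point: on the pocket floor, 8 mm above the desk, where y = 45 mm of the red screwdriver belongs; +y to the handle end. Pocket 12 mm deep, sloped sides, floor 35 mm wide (shaft 16); end walls at y = 48 and -140 mm. Finger scoop to the floor across y = -24 to 24 mm
- blue_nest (a point): nest in a black foam block with blue base; 4 such blocks lie abreast (56 mm apart, any order) in a grey pan. Point: on the pocket floor, 8 mm above the desk, where y = 30 mm of the blue screwdriver belongs; +y to the handle end. Pocket 12 mm deep, sloped sides, floor 26 mm wide (shaft 14); end walls at y = 35.5 and -97.5 mm. Finger scoop to the floor across y = -24 to 24 mm
- white_nest (a point): nest in a black foam block with white base; 4 such blocks lie abreast (56 mm apart, any order) in a grey pan. Point: on the pocket floor, 8 mm above the desk, where y = 17 mm of the white screwdriver belongs; +y to the handle end. Pocket 12 mm deep, sloped sides, floor 21 mm wide (shaft 14); end walls at y = 33.5 and -69.5 mm. Finger scoop to the floor across y = -24 to 24 mm
- long_nose_pliers: long-nose pliers with blue handles, 47 x 155 x 12 mm, lying among the screwdrivers; not part of the job. Origin: centre of the underside, +y to the handle ends
- side_cutter: side cutter with red handles, 47 x 129 x 12 mm, lying among the screwdrivers; not part of the job. Origin: centre of the underside, +y to the handle ends
Things that resemble listed ones, but are neither listed nor needed, are in the scene too. Of the things shaped like the white_screwdriver, the white one is meant.

How it is judged:
At the end, for the whole second after the job is handed in: Each screwdriver lies released and at rest on the floor of its own colour's nest, handle at the handle end: within 10 mm across, 12 mm along, 4 mm in height, in line within 0.15 rad, tilt under 0.12 rad. Pliers and side cutter within 30 mm of where they lay (x of yellow_screwdriver in the frame of yellow_nest between -0.01 and 0.01 m and y of yellow_nest in the frame of yellow_screwdriver between 0.043 and 0.067 m and z of yellow_screwdriver in the frame of yellow_nest between -0.004 and 0.004 m and angle between the y axis of yellow_screwdriver and the y axis of yellow_nest, either way round below 0.15 rad and angle between each of yellow_screwdriver, red_screwdriver, blue_screwdriver, white_screwdriver's own z axis and vertical below 0.12 rad and linear speed of each of yellow_screwdriver, red_screwdriver, blue_screwdriver, white_screwdriver below 0.02 m/s and angular speed of each of yellow_screwdriver, red_screwdriver, blue_screwdriver, white_screwdriver below 0.2 rad/s and contact force between each of yellow_screwdriver, red_screwdriver, blue_screwdriver, white_screwdriver and the fingers below 0.1 N and x of red_screwdriver in the frame of red_nest between -0.01 and 0.01 m and y of red_nest in the frame of red_screwdriver between 0.033 and 0.057 m and z of red_screwdriver in the frame of red_nest between -0.004 and 0.004 m and angle between the y axis of red_screwdriver and the y axis of red_nest, either way round below 0.15 rad and x of blue_screwdriver in the frame of blue_nest between -0.01 and 0.01 m and y of blue_nest in the frame of blue_screwdriver between 0.018 and 0.042 m and z of blue_screwdriver in the frame of blue_nest between -0.004 and 0.004 m and angle between the y axis of blue_screwdriver and the y axis of blue_nest, either way round below 0.15 rad and x of white_screwdriver in the frame of white_nest between -0.01 and 0.01 m and y of white_nest in the frame of white_screwdriver between 0.005 and 0.029 m and z of white_screwdriver in the frame of white_nest between -0.004 and 0.004 m and angle between the y axis of white_screwdriver and the y axis of white_nest, either way round below 0.15 rad and distance of each of long_nose_pliers, side_cutter from where it was at the start of the episode below 0.03 m); the robot touches nothing.
It fails at once if the pliers or the side cutter are moved 30 mm or more from where they lay (distance of any of long_nose_pliers, side_cutter from where it was at the start of the episode above 0.03 m).
It also fails if it takes over 104 s, if anything falls off the work surface, if the arm or the gripper's body presses on something with over 40 N, if the wrist force passes 120 N, or if a joint passes its speed limit or range.

### The arm

A 7-joint arm with a two-finger parallel gripper is mounted at the origin on a cart in front of the work surface, level with it; the furniture and walls round the work are solid. World frame = base frame: x ahead of the robot, y to its left, z up, the work surface at z = 0. Lengths are in m, angles in rad, forces in N, time in s.
With the tool pointing down it reaches from about 0.4 to 0.85 m from the base axis. Payload 4.5 kg.
Tool frame: the origin (TCP) lies midway between the tips of the shut fingers; the grasp point (between the pads) lies 19 mm behind it; z points along the fingers, y is the line along which they close (so a half turn about z gives the same grasp; the last joint's range is limited). The gripper opens to 85 mm and grips with 20 to 120 N. Pads are 22 mm wide; open, the fingers measure 114 mm over their backs; the gripper's body (76 mm by 85 mm) begins 54 mm behind the grasp point. The pads swing forward as they close: fully open they stand 13 mm farther back than shut.
Start: joints at [-1.14, 0.689, -0.195, 1.565, 0.157, 0.902, -0.215], TCP at [0.242, 0.576, 0.231] pointing down, gripper open.
Joint ranges: [-3.01, 3.01], [-0.46, 2.08], [-1.47, 1.51], [0.13, 2.56], [-1, 4.14], [0.04, 2.09], [-2.66, 2.66]. Speed limits (rad/s): [2.57, 2.57, 3.14, 3.14, 3.14, 3.14, 3.14].

### API

Orientations are given as [roll, pitch, yaw] about the fixed x, y, z axes, in that order (R = Rz(yaw) Ry(pitch) Rx(roll)).
In Python, from rig import * gives the robot as it stands. The module is installed in compiled form; this text tells all that it offers. Calls block until the motion is done:
- movep(position, orientation): joint-space move of the TCP to a pose.
- servo_line(position, ori=None, vel=0.15, guard=None): straight line of the TCP; ori=None keeps the orientation; vel is the mean speed in m/s. With guard (N) it stops when the force on the tool has changed by that much, and returns True; else False.
- move_j(angles): joint-space move.
- grip(opening, strength=None): opening from 0.0 (shut) to 1.0 (fully open); strength is the grip in N (None keeps the last); returns when the fingers have stopped.
- sleep(seconds).
- inverse_kinematics(position, orientation): joint angles nearest the present ones, or None.
- read_state(): the state.
- get_image(name): name is "scene" or "side" or "wrist"; returns a dict with "img" (420x560x3 uint8, blue, green, red), "depth" (420x560 float32, m along the optical axis (not along the pixel's ray), 0 where there is no reading), "camera_matrix" (3x3 intrinsics, pixels), "D" ([k1, k2, p1, p2, k3] as OpenCV has them; the pictures are not rectified), "position" and "rotation" of the camera in the world; the wrist camera has in their place "hand_eye" (4x4, takes a point from camera to tool coordinates, whose origin is the TCP and whose axes are the flange's). Camera axes: x right, y up, looking along -z (the intrinsics and any distortion apply to the point x, -y, -z); pixel columns grow to the right and rows downward; lengths in m; the calibration is good to about 2 mm. A picture is of the moment at which its call begins: read the wrist's pose just before it.
A pose or a line that the arm cannot do raises IKError and nothing moves.
- job_done(): hands the job in; it is judged then, once.
The state is a dict: "time": time; "q": joint angles; "qvel": joint speeds; "tau": joint torques, N m; "eef_pos": TCP position; "ee_rot": TCP orientation; "force": force on the tool from outside, world axes, zero at the start; "moment": the same for the moment, N m; "grip_width": opening from 0.0 (shut) to 1.0 (fully open); "gripper_force": force on a finger pad.
Only numpy, scipy, OpenCV 4.12 (cv2) and the standard library are available. Lean on these libraries where they do the work, as an engineer would, in place of code of your own. Each camera call takes 0.05 s, during which the arm holds its last target. There are 200 camera calls.

## Working session

There is one attempt and no reset: what is moved stays moved. The work goes in short steps, each a Python script; the robot and the scene stay as the last script left them, time stands still between calls to the robot, and variables do not carry over. Pictures are saved under pics/ and viewed, at most 14 in all, crops included, and the job is handed in when it is done.

```bash
mkdir -p pics; python3 - <<'E'
from rig import *
import cv2,numpy as np,pickle
s=read_state();print(s)
d={}
for n in("scene","side","wrist"):
    d[n]=get_image(n);cv2.imwrite(f"pics/a_{n}.png",cv2.resize(d[n]["img"],(800,600),interpolation=cv2.INTER_CUBIC))
    print(n,{k:v for k,v in d[n].items() if k not in("img","depth")})
pickle.dump((s,d),open("a.pkl","wb"))
E
```

```text
{'time': 0.0, 'q': array([-1.1402034 ,  0.68999307, -0.19449692,  1.56637525,  0.15731914,
        0.90251484, -0.21511264]), 'qvel': array([-2.30114428e-04,  4.58990764e-04, -1.42108035e-03,  5.05959455e-04,
       -1.71689959e-05,  6.41582683e-04,  8.96422159e-04]), 'tau': array([ 8.25434518e-05, -5.39615893e+01, -1.26660984e+00, -1.58547360e+01,
        9.10722069e-03,  9.43942607e-03, -1.70909533e-05]), 'eef_pos': array([0.24134216, 0.57579631, 0.23046965]), 'ee_rot': array([-3.13970244e+00,  1.66157985e-04,  2.74487419e+00]), 'force': array([0.86190344, 0.45667068, 0.66614492]), 'moment': array([-0.03832672,  0.00828565,  0.03393451]), 'gripper_force': 0.0, 'grip_width': 1.0031199687069736}
scene {'camera_matrix': array([[514.08759759,   0.        , 273.15397359],
       [  0.        , 514.08759759, 216.2228448 ],
       [  0.        ,   0.        ,   1.        ]]), 'D': array([-0.09254189,  0.        ,  0.        ,  0.        ,  0.        ]), 'position': array([-0.10341505,  0.55722658,  0.58712089]), 'rotation': array([ 0.96003289, -0.02009498, -2.14169941])}
side {'camera_mat
[... 268 characters left out ...]
 , 0.85317849, 0.48303466]), 'rotation': array([ 1.00106416, -0.01632634, -3.12531658])}
wrist {'camera_matrix': array([[299.98673292,   0.        , 282.35612265],
       [  0.        , 299.98673292, 212.36653085],
       [  0.        ,   0.        ,   1.        ]]), 'D': array([-0.00296677,  0.        ,  0.        ,  0.        ,  0.        ]), 'hand_eye': array([[-1.84711563e-04,  9.47266631e-01,  3.20446400e-01,
         8.27696164e-02],
       [ 9.99999602e-01,  4.54530376e-04, -7.67210890e-04,
         1.24315751e-03],
       [-8.72405898e-04,  3.20446131e-01, -9.47266338e-01,
        -1.42867882e-01],
       [ 0.00000000e+00,  0.00000000e+00,  0.00000000e+00,
         1.00000000e+00]])}
```

View pics/a_scene.png

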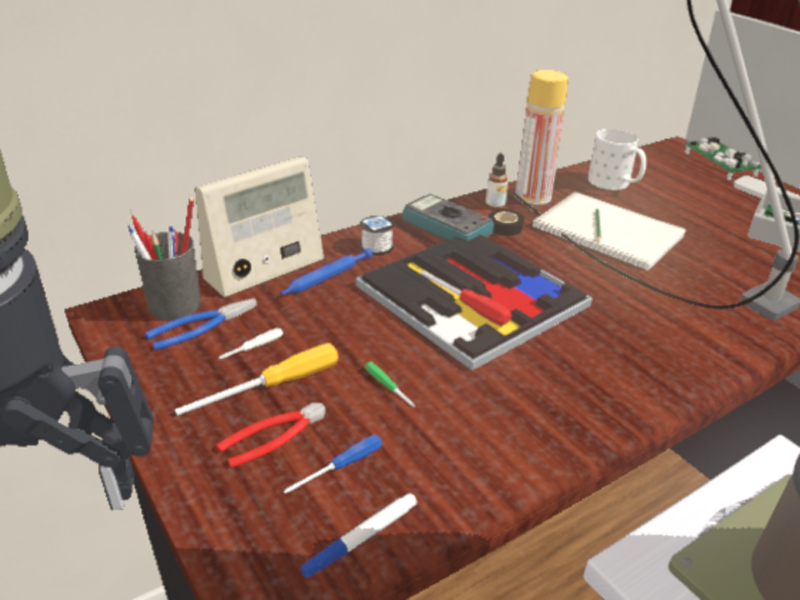

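View pics/a_side.png

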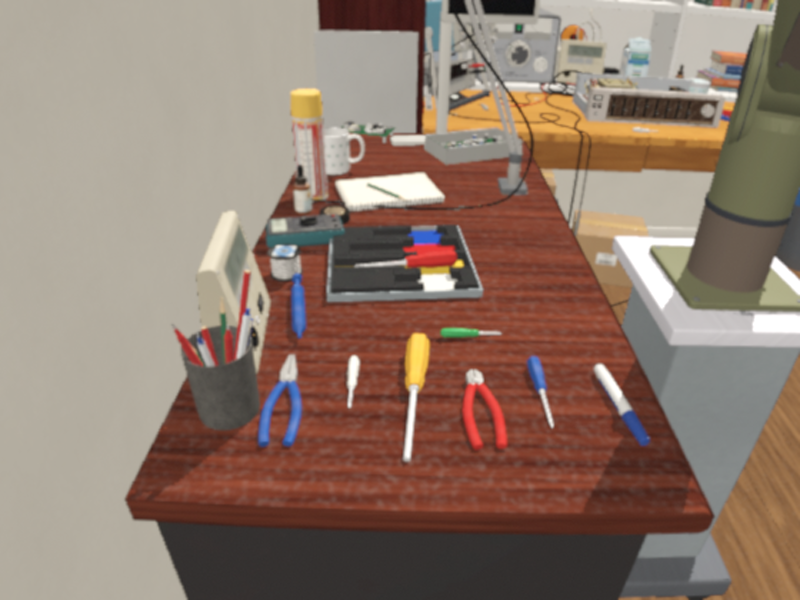

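```bash
cat > h.py <<'E'
import cv2,numpy as np
from scipy.spatial.transform import Rotation as R
def cam(d,s=None):
    if "hand_eye" in d:
        T=np.eye(4);T[:3,:3]=R.from_euler("xyz",s["ee_rot"]).as_matrix();T[:3,3]=s["eef_pos"];T=T@d["hand_eye"]
        return T[:3,:3],T[:3,3]
    return R.from_euler("xyz",d["rotation"]).as_matrix(),np.array(d["position"])
def cast(d,px,z,s=None):
    Rm,p=cam(d,s);u=cv2.undistortPoints(np.float32(px).reshape(-1,1,2),d["camera_matrix"],d["D"])[:,0]
    r=np.c_[u[:,0],-u[:,1],-np.ones(len(u))]@Rm.T
    return p+r*((z-p[2])/r[:,2])[:,None]
HSV={"yellow":((20,130,110),(34,255,255)),"red":((0,170,150),(6,255,255)),"blue":((105,120,90),(128,255,255)),"white":((0,0,165),(180,50,255)),"green":((45,120,60),(80,255,255))}
def blobs(img,c,amin=60):
    m=cv2.inRange(cv2.cvtColor(img,cv2.COLOR_BGR2HSV),*map(np.array,HSV[c]))
    n,l,st,ce=cv2.connectedComponentsWithStats(m)
    return [(st[i,4],ce[i],np.argwhere(l==i)[:,::-1]) for i in range(1,n) if st[i,4]>amin]
E
python3 - <<'E'
import pickle;from h import *
np.set_printoptions(precision=3,suppress=True)
s,d=pickle.load(open("a.pkl","rb"))
for n in("side","scene"):
  for c in HSV:
    for a,ce,px in blobs(d[n]["img"],c,40):
        p=cast(d[n],px,.012);m=p.mean(0)[:2]
        if not(0.2<m[0]<.9 and -.3<m[1]<.65):continue
        w,v=np.linalg.eigh(np.cov(p[:,:2].T));print(n,c,a,ce*10/7,m,"ext",np.sqrt(12*w),"dir",np.degrees(np.arctan2(v[1,1],v[0,1])))
E
```

```text
side yellow 73 [435.382 269.628] [0.506 0.02 ] ext [0.017 0.05 ] dir -171.71640090245575
side yellow 448 [416.661 358.607] [0.536 0.257] ext [0.025 0.101] dir 86.87711567156069
side red 419 [431.34  255.264] [ 0.512 -0.031] ext [0.069 0.083] dir -159.106698463744
side red 45 [243.937 292.476] [0.805 0.103] ext [0.004 0.108] dir 100.88269154242765
side red 80 [187.5   348.643] [0.846 0.249] ext [0.007 0.078] dir 126.75447712710644
side red 54 [227.566 344.312] [0.794 0.237] ext [0.006 0.062] dir 106.37368804574902
side red 690 [483.172 415.979] [0.459 0.362] ext [0.053 0.104] dir 93.9053847085007
side blue 168 [425.119 236.267] [ 0.522 -0.105] ext [0.046 0.057] dir 178.69374307158756
side blue 296 [297.49  305.758] [0.716 0.136] ext [0.016 0.156] dir 101.35489224357799
side blue 138 [535.507 372.65 ] [0.384 0.282] ext [0.014 0.061] dir 90.303168411486
side blue 514 [279.664 413.11 ] [0.696 0.365] ext [0.051 0.107] dir 93.03384410531369
side blue 185 [635.243 426.857] [0.283 0.377] ext [0.015 0.049] dir 95.77129791023725
side white 116 [300.246 199.766] [ 0.782 -0.266] ext [0.025 0.109
[... 2757 characters left out ...]
e 98 [ 92.624 400.35 ] [0.605 0.5  ] ext [0.008 0.067] dir -165.59829805001476
scene white 44 [403.279 396.266] [0.424 0.187] ext [0.005 0.036] dir -176.04795617501912
scene white 151 [313.737 410.842] [0.456 0.288] ext [0.023 0.026] dir 152.7994526639266
scene white 45 [ 63.937 418.825] [0.59  0.537] ext [0.009 0.02 ] dir 168.72498939581632
scene white 10090 [ 69.219 531.043] [0.431 0.57 ] ext [0.115 0.216] dir -168.46951265599307
scene white 124 [309.009 477.454] [0.37  0.339] ext [0.006 0.062] dir 96.1362484544646
scene white 638 [379.151 520.038] [0.286 0.306] ext [0.018 0.087] dir 98.56729548916542
scene green 115 [379.516 375.155] [0.471 0.19 ] ext [0.01  0.052] dir -177.04394597652984
```

```bash
python3 - <<'E'
from rig import *
import numpy as np
np.set_printoptions(precision=2,suppress=True)
for p in([.53,.27,.2],[.61,.29,.0],[.38,.28,0.],[.5,-.03,.2],[.5,.06,.01],[.5,-.11,.01]):
  for y in(-90,0,90,180):
    print(p,y,inverse_kinematics(p,[np.pi,0,np.radians(y)]))
E
```

```text
[0.53, 0.27, 0.2] -90 [-0.12  0.79 -0.78  1.68  0.66  0.96  1.99]
[0.53, 0.27, 0.2] 0 [-0.83  0.74  0.51  1.71 -0.47  0.81 -1.67]
[0.53, 0.27, 0.2] 90 [-0.58  0.68  0.05  1.7  -0.04  0.76 -0.51]
[0.53, 0.27, 0.2] 180 [-0.35  0.7  -0.34  1.69  0.3   0.81  0.74]
[0.61, 0.29, 0.0] -90 [-0.18  1.14 -0.68  1.5   0.88  0.82  1.94]
[0.61, 0.29, 0.0] 0 [-0.7   1.1   0.38  1.54 -0.59  0.62 -1.59]
[0.61, 0.29, 0.0] 90 [-0.5   1.05 -0.02  1.52  0.03  0.56 -0.53]
[0.61, 0.29, 0.0] 180 [-0.37  1.06 -0.27  1.52  0.42  0.62  0.72]
[0.38, 0.28, 0.0] -90 [-0.63  0.94 -0.17  2.15  1.2   0.14  1.21]
[0.38, 0.28, 0.0] 0 [-0.75  0.94  0.03  2.16 -0.59  0.05 -1.72]
[0.38, 0.28, 0.0] 90 [-0.72  0.94 -0.02  2.16  0.38  0.04 -1.12]
[0.38, 0.28, 0.0] 180 [-0.71  0.94 -0.03  2.16  0.55  0.05  0.29]
[0.5, -0.03, 0.2] -90 [ 0.46  0.69 -0.82  1.95  0.69  0.81  2.4 ]
[0.5, -0.03, 0.2] 0 [-0.31  0.62  0.45  1.99 -0.44  0.63 -1.14]
[0.5, -0.03, 0.2] 90 [-0.04  0.58  0.02  1.98 -0.02  0.59 -0.01]
[0.5, -0.03, 0.2] 180 [ 0.22  0.6  -0.4   1.96  0.37  0.65  1.16]
[0.5, 0.06, 0.01] -90 [ 0.09  0.97 -0.51  2.05  1.18  0.45  1.79]
[0.5, 0.06, 0.01] 0 [-0.28  0.94  0.11  2.07 -0.59  0.17 -1.2 ]
[0.5, 0.06, 0.01] 90 [-0.2   0.93 -0.02  2.07  0.1   0.15 -0.31]
[0.5, 0.06, 0.01] 180 [-0.08  0.93 -0.22  2.06  0.84  0.24  0.54]
[0.5, -0.11, 0.01] -90 [ 0.64  1.1  -0.91  2.02  1.33  0.81  2.02]
[0.5, -0.11, 0.01] 0 [ 0.08  0.94  0.08  2.04 -0.4   0.18 -1.05]
[0.5, -0.11, 0.01] 90 [ 0.17  0.93 -0.08  2.04  0.34  0.18 -0.2 ]
[0.5, -0.11, 0.01] 180 [ 0.44  0.98 -0.53  2.03  1.15  0.48  0.59]
```

```bash
python3 - <<'E'
from rig import *
import cv2,numpy as np,pickle
d={}
for n,p,y in(("tools",[.5,.33,.2],90),("tray",[.55,-.02,.2],0)):
    movep(p,[np.pi,0,np.radians(y)]);sleep(.3)
    s=read_state();im=get_image("wrist");d[n]=(s,im);print(s["time"],s["eef_pos"],s["ee_rot"])
    cv2.imwrite(f"pics/b_{n}.png",cv2.resize(im["img"],(800,600),interpolation=cv2.INTER_CUBIC))
pickle.dump(d,open("b.pkl","wb"))
E
```

```text
1.7917 [0.49951232 0.33085933 0.20000535] [-3.14145688e+00 -3.42314212e-04  1.57246299e+00]
3.4667 [ 0.55011373 -0.01914542  0.19994146] [-3.14127254e+00 -5.94537312e-06  1.67261129e-03]
```

View pics/b_tools.png

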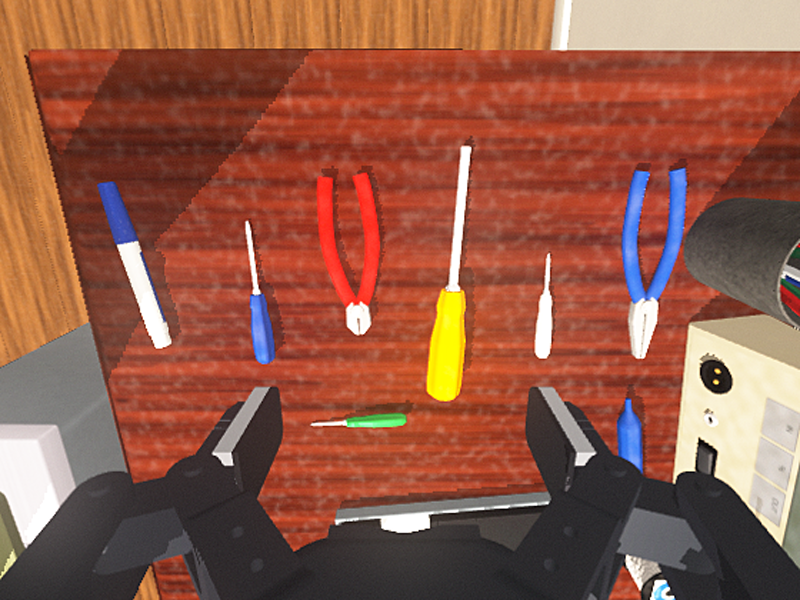

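View pics/b_tray.png

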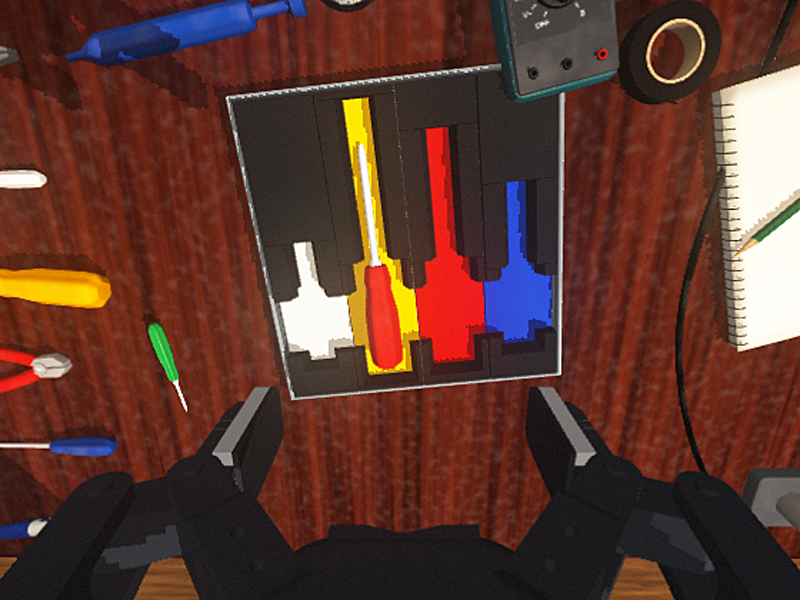

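```bash
cat > meas.py <<'E'
from h import *
NE={"yellow":(53,-165),"red":(48,-140),"blue":(35.5,-97.5),"white":(33.5,-69.5)}
def nests(s,im,box):
    out={}
    m0=np.zeros((420,560),np.uint8);cv2.fillPoly(m0,[np.int32(box)],255)
    img=cv2.bitwise_and(im["img"],im["img"],mask=m0)
    for c,(e1,e0) in NE.items():
        b=blobs(img,c,40)
        if c!="yellow" : b=[max(b,key=lambda t:t[0])]
        p=cast(im,np.vstack([t[2] for t in b]),.008,s)[:,:2]*1000
        phi=np.pi+.06
        for _ in range(3):
            y=np.array([np.cos(phi),np.sin(phi)]);x=np.array([y[1],-y[0]])
            a=p@y;l=p@x;lo,hi=a.min(),a.max()
            sel=[(q,np.ptp(l[k]),(l[k].max()+l[k].min())/2) for q in np.arange(lo+5,lo+(-28-e0),3) if (k:=abs(a-q)<1.5).sum()>3]
            sel=np.array(sel);f=np.polyfit(sel[:,0],sel[:,2],1);phi+=-np.arctan(f[0])
        print(c,"phi",np.degrees(phi),"len",hi-lo,"exp",e1-e0,"shaftw",np.median(sel[:,1]))
        out[c]=(p,phi)
    return out
E
python3 - <<'E'
import pickle;from meas import *
np.set_printoptions(precision=1,suppress=True)
b=pickle.load(open("b.pkl","rb"));s,im=b["tray"]
o=nests(s,im,np.array([[230,97],[562,66],[560,373],[292,398]])*.7)
phi=np.median([o[c][1] for c in("red","blue","white")])
for ph in(phi,):
  y=np.array([np.cos(ph),np.sin(ph)]);x=np.array([y[1],-y[0]])
  for c in o:
    p=o[c][0];a=p@y;l=p@x;lo=a.min();hi=a.max()
    hand=[(np.ptp(l[k]),(l[k].max()+l[k].min())/2) for q in np.arange(hi-8,hi-3,2) if (k:=abs(a-q)<1.2).sum()>3]
    sh=[(np.ptp(l[k]),(l[k].max()+l[k].min())/2) for q in np.arange(lo+5,lo+40,5) if (k:=abs(a-q)<1.2).sum()>3]
    print(c,"along tip/hand est of origin",lo-NE[c][1],hi-NE[c][0],"handle end w,mid",np.mean(hand,0),"shaft",np.mean(sh,0))
# pan outline rays
q=cast(im,np.array([[230,97],[562,66],[560,373],[292,398]])*.7,.02,s);print(q*1000)
s,im=b["tools"]
for c,z in(("yellow",.013),("blue",.0075),("white",.0055),("red",.01)):
  for a,ce,px in blobs(im["img"],c,60):
    p=cast(im,px,z,s);m=p.mean(0)*1000
    if not(350<m[0]<650 and 180<m[1]<420):continue
    w,v=np.linalg.eigh(np.cov(p[:,:2].T));print(c,a,ce/.7,m[:2],"ext",np.sqrt(12*w)*1000,"dir",np.degrees(np.arctan2(v[1,1],v[0,1])))
E
```

```text
yellow phi 186.1054155911992 len 218.14394617945527 exp 218 shaftw 17.631996614049218
red phi 186.0225885248986 len 187.79712301913014 exp 188 shaftw 15.030973025053832
blue phi 186.27208206147023 len 132.22578526313436 exp 133.0 shaftw 13.218766852442656
white phi 185.65504607745598 len 100.82107462296733 exp 103.0 shaftw 13.246383466648386
yellow along tip/hand est of origin -506.833873997768 -506.7124358697758 handle end w,mid [ 36.6 -53.8] shaft [ 17.5 -53.6]
red along tip/hand est of origin -506.74216475374055 -506.9450157977828 handle end w,mid [  33.6 -109.9] shaft [  14.8 -109.6]
blue along tip/hand est of origin -505.9215232242426 -506.77367414241087 handle end w,mid [  24.9 -165.6] shaft [  13.1 -165.8]
white along tip/hand est of origin -504.5540142062995 -506.7394504881957 handle end w,mid [28.1  0.5] shaft [13.6  2.5]
[[ 672.8  101.3   20. ]
 [ 692.1 -123.7   20. ]
 [ 462.5 -149.4   20. ]
 [ 438.1   77.9   20. ]]
yellow 1643 [446.6 346.8] [536.3 264.3] ext [26.7 95.6] dir 87.16346103302695
blue 578 [261.2 329.2] [380.2 278.3] ext [16.1 60.8] dir 90.5171076720407
white 64
[... 805 characters left out ...]
3] dir 171.7728950907311
red 459 [574.1 257. ] [635.  341.3] ext [18.7 39.7] dir 169.99942120009243
red 70 [558.  295.4] [625.9 309.4] ext [ 7.5 19.2] dir 98.34224236555248
red 459 [388.7 307.2] [487.8 299. ] ext [25.3 50.1] dir 56.623900682428776
red 136 [225.2 299.9] [354.3 305.2] ext [15.7 17. ] dir -177.3753946217767
red 84 [531.9 304. ] [605.3 302. ] ext [10.8 25.7] dir 63.164975552625506
red 277 [307.3 313.8] [420.6 293.2] ext [14.3 41.8] dir 176.30393142039836
red 531 [532.9 371.1] [612.2 240.5] ext [44.8 62.3] dir 67.10849701011001
red 147 [296.5 344.5] [409.5 265.6] ext [13.7 29.1] dir -179.24247576259202
red 2240 [288.2 369.6] [400.3 241.7] ext [ 49.8 156.9] dir -176.09150020086912
```

```bash
cat > act.py <<'E'
from rig import *
import numpy as np
PHI=np.radians(186.02);Y=np.array([np.cos(PHI),np.sin(PHI)]);X=np.array([Y[1],-Y[0]])
LAT={"white":2.3,"yellow":-53.7,"red":-109.7,"blue":-165.7}
def nest(c): return (Y*-506.8+X*LAT[c])/1000
def rep(t):
    s=read_state();print(t,"t",round(s["time"],1),"pos",s["eef_pos"].round(4),"w",round(s["grip_width"]*85,1),"gf",round(s["gripper_force"],1))
def pick(xy,yawdeg,z0,w):
    o=[np.pi,0,np.radians(yawdeg)];grip(min(1,(w+22)/85),40)
    movep([*xy,.12],o);hit=servo_line([*xy,z0+.0025],vel=.12,guard=12);rep(f"down hit={hit}")
    grip(0,40);rep("shut");servo_line([*xy,.12],vel=.15);rep("up")
def place(xy,yawdeg,w,dz=.0035):
    movep([*xy,.12],[np.pi,0,np.radians(yawdeg)]);hit=servo_line([*xy,.008+dz],vel=.1,guard=12);rep(f"placed hit={hit}")
    grip((w+14)/85);sleep(.2);servo_line([*xy,.12],vel=.15);rep("released")
E
python3 - <<'E'
import pickle;from meas import *;from act import nest
np.set_printoptions(precision=1,suppress=True)
b=pickle.load(open("b.pkl","rb"))
for c in("white","yellow","red","blue"):print(c,nest(c)*1000)
def f(s,im,c,z,at):
    px=min(blobs(im["img"],c,60),key=lambda t:np.linalg.norm(t[1]/.7-at))[2]
    p=cast(im,px,z,s)[:,:2]*1000;w,v=np.linalg.eigh(np.cov(p.T));d=v[:,1];m=p.mean(0);a=(p-m)@d
    print(c,"m",m,"dir",np.degrees(np.arctan2(d[1],d[0])),"ends",m+d*a.min(),m+d*a.max(),"len",np.ptp(a))
f(*b["tray"],"red",.0195,(382,320));f(*b["tray"],"white",.011,(370,200))
t=b["tools"]
f(*t,"yellow",.013,(446,346));f(*t,"white",.0035,(459,219));f(*t,"blue",.0075,(261,329));f(*t,"white",.002,(252,259));f(*t,"white",.0055,(544,319))
E
```

```text
white [503.8  55.4]
yellow [509.6  -0.3]
red [515.5 -55.9]
blue [ 521.4 -111.6]
red m [510.9  -0.5] dir -173.22104068843748 ends [554.2   4.7] [467.1  -5.7] len 87.79700344580829
white m [598.    9.4] dir -174.07899165019163 ends [642.8  14. ] [553.2   4.7] len 90.1014351266565
yellow m [536.3 264.3] dir 87.16346103302695 ends [533.8 213.9] [538.9 315.7] len 101.8700274251358
white m [543.3 369.3] dir 86.96970556410272 ends [540.2 311.8] [546.1 423.2] len 111.64421817398883
blue m [380.2 278.3] dir 90.5171076720407 ends [380.5 247.1] [379.9 310.5] len 63.4137698674838
white m [376.8 337.2] dir 91.04932871695242 ends [377.3 307.6] [376.2 367.8] len 60.22105924478457
white m [618.4 286.9] dir 92.6600025085527 ends [620.  251.7] [615.8 342.5] len 90.9238928331661
```

```bash
python3 - <<'E'
from act import *
import cv2
pick([.5103,-.0006],6.6,.008,24)
place(nest("red"),6.02,24)
movep([.55,-.02,.2],[np.pi,0,0]);sleep(.2)
import pickle;s=read_state();im=get_image("wrist");pickle.dump({"tray":(s,im)},open("c.pkl","wb"))
cv2.imwrite("pics/c.png",cv2.resize(im["img"],(800,600),interpolation=cv2.INTER_CUBIC))
E
```

```text
down hit=False t 5.5 pos [ 0.5109 -0.0007  0.0111] w 46.0 gf 0.0
shut t 5.8 pos [ 0.5109 -0.0007  0.0113] w 22.4 gf 40.7
up t 6.7 pos [ 5.097e-01 -4.000e-04  1.194e-01] w 22.5 gf 39.9
placed hit=True t 8.1 pos [ 0.5148 -0.0555  0.0113] w 22.2 gf 40.6
released t 9.5 pos [ 0.515  -0.0557  0.1194] w 37.9 gf 0.0
```

View pics/c.png

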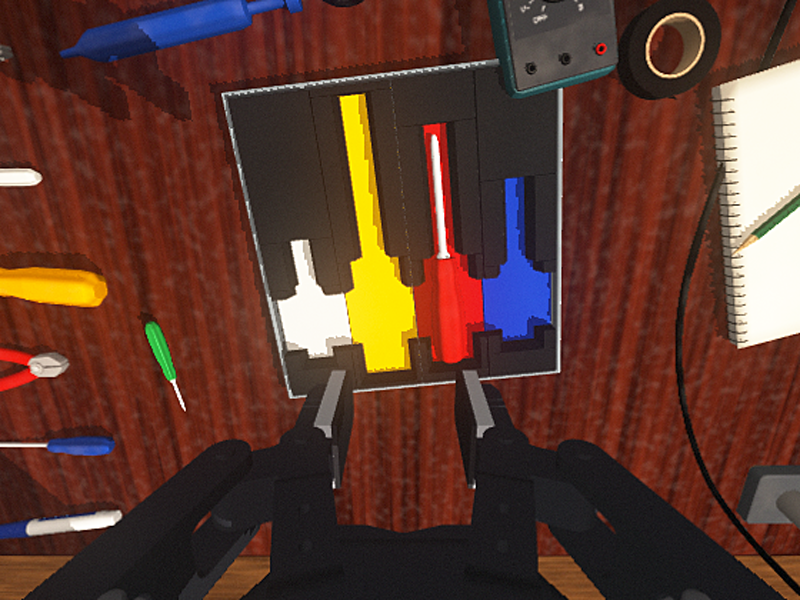

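Red now lies in the red nest, with its shaft at (435,135)–(443,255) and its handle around (450,310). The yellow floor is clear. I'll place yellow and blue next.

There are three white-screwdriver lookalikes in the tools view:
- (543,320): small white-handled screwdriver with a thin shaft, about 91 mm long. This fits.
- (375,421): the same shape, but green.
- (140,270): a white and blue marker.

I'll confirm the first in a crop.

```bash
python3 - <<'E'
from act import *
import cv2,pickle
im=pickle.load(open("b.pkl","rb"))["tools"][1]["img"]
cv2.imwrite("pics/w.png",cv2.resize(im[165:310,210:400],None,fx=4,fy=4,interpolation=cv2.INTER_CUBIC))
pick([.5363,.2640],87.1,0,26)
place(nest("yellow"),6.02,26)
pick([.3800,.2777],91.4,0,16)
place(nest("blue"),6.02,16)
movep([.55,-.02,.2],[np.pi,0,0]);sleep(.2)
s=read_state();im=get_image("wrist");pickle.dump({"tray":(s,im)},open("d.pkl","wb"))
cv2.imwrite("pics/d.png",cv2.resize(im["img"],(800,600),interpolation=cv2.INTER_CUBIC))
E
```

```text
down hit=False t 12.8 pos [0.5369 0.2642 0.0032] w 47.9 gf 0.0
shut t 13.1 pos [0.537  0.2643 0.0034] w 24.8 gf 41.2
up t 14.0 pos [0.5355 0.2637 0.1192] w 24.7 gf 40.4
placed hit=True t 16.1 pos [ 0.509  -0.      0.0114] w 25.3 gf 41.1
released t 17.5 pos [ 5.091e-01 -1.000e-04  1.195e-01] w 40.3 gf 0.0
down hit=False t 20.0 pos [0.3804 0.2775 0.0025] w 38.3 gf 0.0
shut t 20.3 pos [0.3803 0.2779 0.0031] w 14.3 gf 39.6
up t 21.3 pos [0.3795 0.2775 0.1195] w 14.2 gf 38.9
placed hit=True t 23.9 pos [ 0.5207 -0.1114  0.0111] w 14.0 gf 39.6
released t 25.3 pos [ 0.5209 -0.1113  0.1194] w 30.1 gf 0.0
```

View pics/w.png

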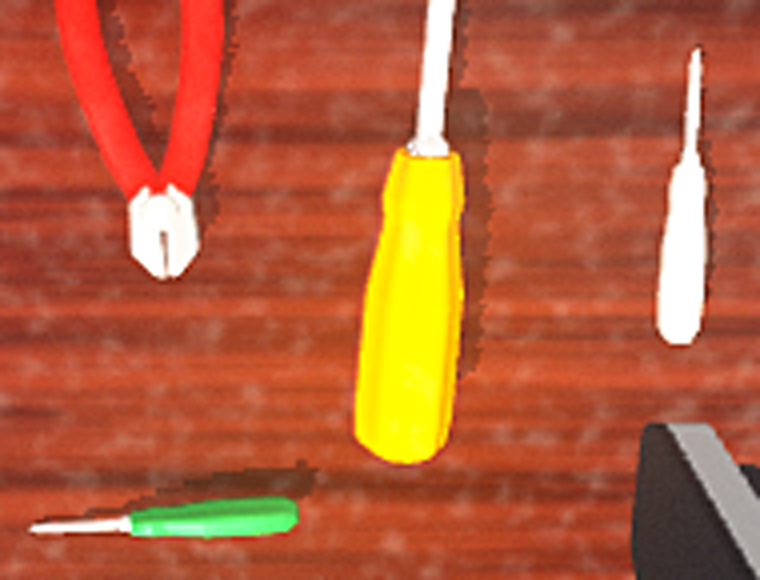

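View pics/d.png

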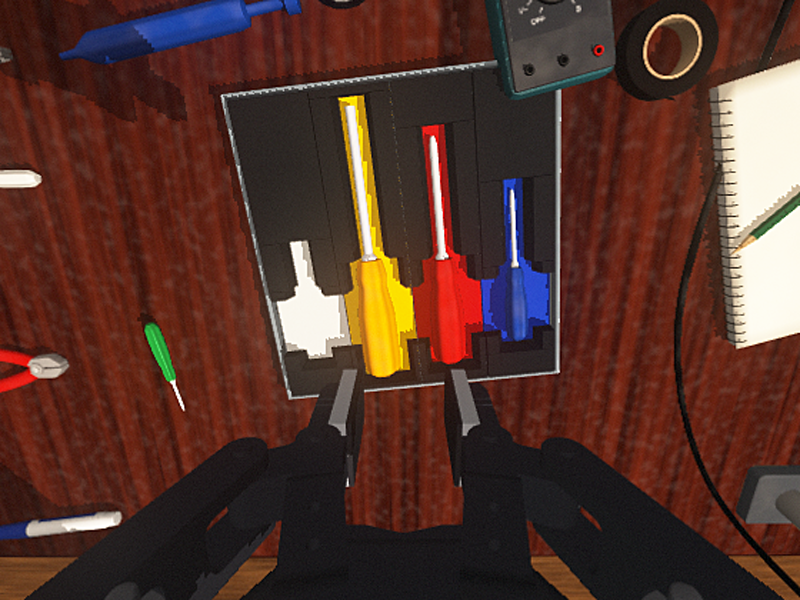

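The crop shows the white-handled screwdriver at (685,250), apart from the green one at (180,515). Yellow at (380,310) and blue at (517,300) lie in their own nests, so white is next.

```bash
python3 - <<'E'
from act import *
from h import *
import pickle
np.set_printoptions(precision=1,suppress=True)
pick([.6187,.2803],92.6,0,12)
place(nest("white"),6.02,12)
movep([.55,-.02,.2],[np.pi,0,0]);sleep(.2)
s=read_state();im=get_image("wrist");pickle.dump({"tray":(s,im)},open("e.pkl","wb"))
cv2.imwrite("pics/e.png",im["img"][40:290,150:400].repeat(2,0).repeat(2,1))
# shafts (white metal) and yellow handle in nest frame
for at,c,z in(((358,180),"yellow",.0115),((437,195),"red",.011),((514,225),"blue",.010)):
    a,ce,px=min(blobs(im["img"],"white",25),key=lambda t:np.linalg.norm(t[1]/.7-at))
    p=cast(im,px,z,s)[:,:2]-nest(c);u=p@Y*1000;l=p@X*1000;f=np.polyfit(u,l,1)
    print(c,"px",a,ce/.7,"shaft u",u.min(),u.max(),"lat at 0",f[1],"at mid",l.mean(),"ang",np.arctan(f[0]))
E
```

```text
down hit=False t 28.6 pos [0.6 0.3 0. ] w 33.8 gf 0.0
shut t 29.0 pos [0.6 0.3 0. ] w 9.7 gf 40.6
up t 29.9 pos [0.6 0.3 0.1] w 9.8 gf 39.9
placed hit=True t 32.0 pos [0.5 0.1 0. ] w 9.7 gf 40.7
released t 33.3 pos [0.5 0.1 0.1] w 26.1 gf 0.0
yellow px 670 [363.7 181.8] shaft u -158.6013902289 -47.23750003549542 lat at 0 2.5428059486141437 at mid 1.8778654164243638 ang 0.006344129019195293
red px 432 [441.8 198.7] shaft u -132.16990726518733 -41.46703783869193 lat at 0 1.2293883934763636 at mid 1.1872823722009613 ang 0.00048393548564975946
blue px 159 [517.7 230.6] shaft u -88.22152572644502 -28.48605947805634 lat at 0 0.02979988964651066 at mid 0.6646424373636576 ang -0.011084095500208863
```

View pics/e.png

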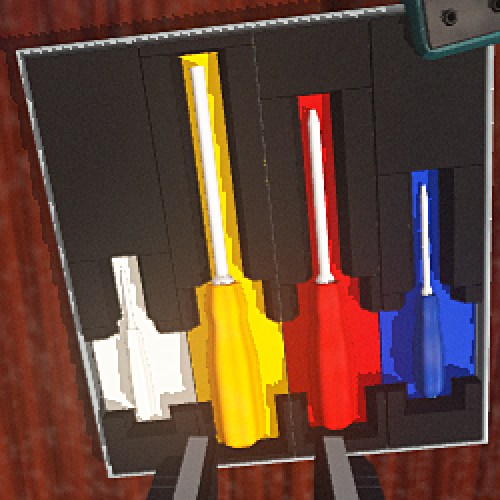

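```bash
python3 - <<'E'
from act import nest,X,Y
from h import *
import pickle
np.set_printoptions(precision=1,suppress=True)
s,im=pickle.load(open("e.pkl","rb"))["tray"]
v,u=np.mgrid[40:290,150:400];u=u.ravel();v=v.ravel();z=im["depth"][v,u]
Rm,p0=cam(im,s);q=cv2.undistortPoints(np.float32(np.c_[u,v])[:,None],im["camera_matrix"],im["D"])[:,0]
P=p0+(np.c_[q[:,0],-q[:,1],-np.ones(len(q))]*z[:,None])@Rm.T
for c,h,L,ho in(("yellow",26,204,55),("red",23,174,45),("blue",15,119,30),("white",11,89,17)):
    d=P[:,:2]-nest(c);a=d@Y*1000;l=d@X*1000;Z=P[:,2]*1000
    k=(abs(l)<12)&(abs(a)<20)&(Z>8+h*.55)
    f=np.polyfit(a[k],l[k],1)
    tip=(abs(l)<5)&(a<ho*-1-L/2+25)&(a>-ho-L/2+5)
    print(c,"handle n",k.sum(),"lat",f[1],"ang",f[0],"topZ",np.percentile(Z[k],95),"exp",8+h,"shaft top near tip",np.percentile(Z[tip],90),"floor",np.percentile(Z[tip],10))
    k=(abs(l)<10)&(a<-24)&(a>-130)
    if c=="white":
        k=(abs(l)<9)&(Z>11.5)&(a<60)&(a>-20);print("white handle a range",np.percentile(a[k],[1,99]),"wanted about -24(neck)..27.5 butt")
E
```

```text
yellow handle n 776 lat -0.4496643160287584 ang -0.009403857587764141 topZ 37.3179940604304 exp 34 shaft top near tip 16.898930492583155 floor 8.0654351815575
red handle n 707 lat 1.2716584566417362 ang -0.022847955916270733 topZ 34.00341094775105 exp 31 shaft top near tip 15.54861867513338 floor 7.789716805467811
blue handle n 496 lat 2.991242990262827 ang 0.01852720079072383 topZ 25.848874630940198 exp 23 shaft top near tip 13.034283695889327 floor 7.286194653140965
white handle n 334 lat 0.49777898834933276 ang -0.006142230002277586 topZ 21.46148835601335 exp 19 shaft top near tip 12.597676665263013 floor 7.723067998698929
white handle a range [-19.   58.5] wanted about -24(neck)..27.5 butt
```

```bash
python3 -c "
from rig import *
print(job_done())"
```

```text
the job is handed in; nothing more can be done
None
```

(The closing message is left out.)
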